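# Fetch the red gauge case from the packed rack

## Robot

A 6-joint arm with a two-finger parallel gripper is mounted at the origin on the work surface. World frame = base frame: x ahead of the robot, y to its left, z up, the work surface at z = 0. Lengths are in m, angles in degrees, forces in N, time in s.
With the tool pointing down it reaches from about 0.3 to 0.75 m from the base axis. Payload 8.5 kg.
Tool frame: the origin (TCP) lies at the very end of the fingers, on their centre line; the grasp point (between the pads) lies 19 mm behind it (env.tcp_to_grasp is the distance from the TCP to the grasp point, in m); z points along the fingers, y is the line along which they close (so a half turn about z gives the same grasp; the last joint's range is limited). The gripper opens to 85 mm and grips with 20 to 120 N. Pads are 22 mm wide; open, the fingers measure 114 mm over their backs; the gripper's body (76 mm by 85 mm) begins 54 mm behind the grasp point. The pads swing forward as they close: fully open they stand 13 mm farther back than shut.
Start: joints at [56.648, 21.807, 74.336, -0, 83.858, -12.336], TCP at [0.197, 0.513, 0.231] pointing down, gripper open.
Joint ranges: [-178.18, 178.18], [-50.72, 133.34], [12.68, 142.11], [-81.47, 261.47], [9.98, 163.14], [-165.26, 165.26]. Speed limits (degrees/s): [136.94, 136.94, 180, 180, 180, 180].

## Interface

Orientations are given as a 3x3 rotation matrix whose columns are the frame's x, y, z axes.
In Python, from rig import status, get_image, env gives the robot as it stands.
- The arm moves only by the shell command python3 -m handwheel 'ROWS' [FORCE]. ROWS is text: rows parted by semicolons, each of 7 numbers parted by spaces: the shift along the world's x, y, z in cm, then the turn, a rotation vector about the world's x, y, z in degrees, then the opening, from 0 (shut) to 1 (fully open). In form: dx dy dz wx wy wz gripper; .... A call has 1 to 8 rows; each row is the pose to reach, as a shift and turn from the pose commanded when the call began; what a row does not reach only later rows make up. A row lasts 1/12 s, in which the tool goes at most 41.7 mm and 7.16 degrees, less where a joint would pass 70% of its speed; a pose out of reach is approached as far as the arm can. A call with a gripper value outside its range is refused whole. The fingers move at their own pace and stop on an object; FORCE is the grip in N (left out, the last holds). Time passes only in rows, so rows that repeat a pose let the fingers close. It gives the time, the measured TCP pose, the force, the opening and the grip force at its end, in the units of the state.
- status.observe(): the state, without advancing time (a new reading comes with each control period).
- get_image(name): name is "scene" or "top"; returns a dict with "color" (420x560x3 uint8, red, green, blue), "vertical_fov" (degrees; the focal length in pixels is half the picture's height over the tangent of half this angle, whatever the lens; pixels are square), "cx", "cy" (the principal point, pixels), "xyz" and "orientation" of the camera in the world. Camera axes: x right, y down, z forward; pixel columns grow to the right and rows downward; lengths in m; the calibration is good to about 2 mm. A picture is of the moment at which its call begins. There is no depth.
- env.close_job(): hands the job in; it is judged then, once.
The state is a dict: "time_s": time; "q": joint angles; "qvel": joint speeds; "joint_efforts": joint torques, N m; "position": TCP position; "tool_rot": TCP orientation; "ft_force": force on the tool from outside, world axes, zero at the start; "wrist_torque": the same for the moment, N m; "grip_width": finger opening in m; "gripper_force": force on a finger pad.
Only numpy, scipy, OpenCV 4.12 (cv2) and the standard library are available. Lean on these libraries where they do the work, as an engineer would, in place of code of your own. Each camera call takes 0.05 s, during which the arm holds its last target. There are 200 camera calls.

## Task

Tip the red gauge case forward out of the tightly packed row until it leans on the rack's front rail, and let go of it there. Then take it again by its two broad sides, pull it free and stand it upright on the green pad of the tray, squarely against the tray's back stop. Leave the other cases standing in their places.

Things in the scene. Friction and masses are not known exactly. Their poses are not given: they have to be found in the camera images.
- red_case: red plastic gauge case, 0.2-0.45 kg, in one of the 3 middle places of a row of 5 equal cases, 1 mm apart. 34 mm thick (y), 70 deep (x), 150 high (z). Origin: centre of underside; -x: front (white label). Tipped forward about its lower front edge past 0.45 rad it falls on to lean on the rail; let go sooner it falls back.
- tab (a point): centre of the black pull tab on the red case's top, near its front: 10 mm along the case's x, 20 along y, 18 high; in the case's frame at x -23, y 0, z 159 mm. The other cases have the same tab, 35 mm away sideways. Can be pinched front to back from above, fingers opened at most about 60 mm (rack lip behind).
- rack: grey rack, fixed. Origin: underside, below the row's middle; +x to the row's back, y along the row. Row floor at z 12 mm, from x -105; case fronts at x -35. Open back frame (posts, two cross bars) at x 36 mm, 176 high; its top lip reaches 7 mm over the cases' back edges, 10 mm above their tops, so they cannot be lifted straight up but can tip forward. End walls at y +-89 to 99 mm, 132 high.
- rail (a point): middle of the rack's front rest rail: steel bar, diameter 12 mm, along the rack's y, 188 mm long, at x -88, z 79 mm of the rack. A case tipped about its lower front edge leans on it at about 0.6 rad from upright, touching 85 mm up its front; its top then stands out in front of the row, free on both sides.
- tray: aluminium tray, fixed, 150 (x) by 100 (y) by 7 mm. Origin: centre of underside. Green pad 64 mm wide in y, x -60 to +50, top at z 10 mm. Back stop: upright plate 80 mm wide, face at x +50, top at z 57 mm. The case standing against it, depth along the tray's x, has its origin at x +15, y 0; either end of the case may meet the stop.
- case_a: blue case like the red one (same size, axes, origin and tab), in the row
- case_b: grey case like the red one, in the row
- case_c: grey case like the red one, at one end of the row
- case_d: blue case like the red one, at one end of the row

How it is judged:
By the outcome, as a careful person would: the job done as asked, in the order asked, and still so for the second after the job is handed in, with the robot touching nothing.
It also fails if it takes over 61 s, if anything falls off the work surface, if the arm or the gripper's body presses on something with over 40 N, if the wrist force passes 120 N, or if a joint passes its speed limit or range.

## Working session

There is one attempt and no reset: what is moved stays moved. The work goes in short steps, Python scripts to look and compute and a shell command to move; the robot and the scene stay as the last step left them, time stands still between calls to the robot, and variables do not carry over. Pictures are saved under pics/ and viewed, at most 10 in all, crops included, and the job is handed in when it is done.

```bash
mkdir -p pics; ls
python3 - <<'E'
from rig import status,get_image,env
import cv2,numpy as np
for n in("scene","top"):
    i=get_image(n); cv2.imwrite(f"pics/{n}0.png",i["color"][:,:,::-1]); print(n,i["vertical_fov"],i["cx"],i["cy"],i["xyz"],i["orientation"], [k for k in i])
s=status.observe();print(s);print(env.tcp_to_grasp)
E
```

```text
pics
scene 48.89314392201656 279.7153833321865 217.652734132008 [ 0.19268777 -0.2116489   0.97565839] [[ 0.42188634 -0.82462749  0.37683075]
 [-0.90663184 -0.38624925  0.16979462]
 [ 0.00553328 -0.41328079 -0.91058683]] ['color', 'vertical_fov', 'cx', 'cy', 'xyz', 'orientation']
top 49.01067997335877 272.974889505772 209.35276647668402 [ 0.39845602 -0.02023957  1.02708799] [[ 0.00597113 -0.98806437  0.15392578]
 [-0.99973462 -0.00932339 -0.02106577]
 [ 0.02224945 -0.15375914 -0.98785783]] ['color', 'vertical_fov', 'cx', 'cy', 'xyz', 'orientation']
{'time_s': 0.1, 'q': array([ 5.66479693e+01,  2.18371520e+01,  7.43819163e+01,  1.60894891e-03,
        8.38575102e+01, -1.23354853e+01]), 'qvel': array([-0.02169141, -0.10598237, -0.11610647,  0.00028151, -0.14887965,
       -0.1460751 ]), 'joint_efforts': array([ 4.66632991e-03, -4.49209750e+01, -2.31656653e+01, -9.95337632e-05,
        3.66621258e-03,  1.84011100e-05]), 'position': array([0.19708805, 0.51317925, 0.23076445]), 'tool_rot': array([[-9.33475699e-01,  3.58639855e-01, -7.58130222e-04],
       [ 3.58640520e-01,  9.33475102e-01, -1.10107786e-03],
       [ 3.12805282e-04, -1.29972564e-03, -9.99999106e-01]]), 'ft_force': array([0.05430783, 0.20101197, 0.57490937]), 'wrist_torque': array([ 0.03369827, -0.05390661,  0.03613024]), 'gripper_force': 0.0, 'grip_width': 0.08535132191811064}
0.0187
```

View pics/scene0.png

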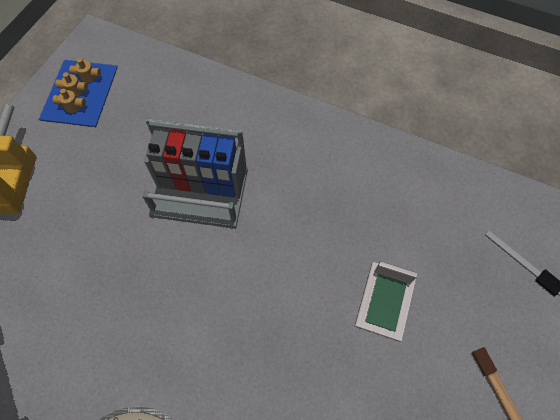

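View pics/top0.png

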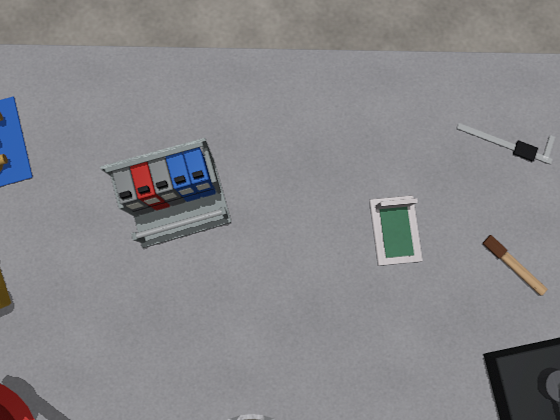

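```bash
cat > h.py <<'E'
import numpy as np,cv2
from rig import get_image,status
def ray(i,uv):
    uv=np.atleast_2d(np.asarray(uv,float)); f=len(i["color"])/2/np.tan(np.radians(i["vertical_fov"]/2))
    d=np.c_[(uv[:,0]-i["cx"])/f,(uv[:,1]-i["cy"])/f,np.ones(len(uv))]
    return d@np.asarray(i["orientation"]).T
def onz(i,uv,z):
    d=ray(i,uv); c=np.asarray(i["xyz"]); return (c+d*((z-c[2])/d[:,2])[:,None])[:,:2]
def blobs(m,amin=15):
    n,l,s,c=cv2.connectedComponentsWithStats(m.astype(np.uint8))
    return [(c[k],s[k,4],l==k) for k in range(1,n) if s[k,4]>=amin]
def tri(a,ua,b,ub):
    A=np.zeros((3,3));y=np.zeros(3)
    for i,u in((a,ua),(b,ub)):
        d=ray(i,u)[0];d/=np.linalg.norm(d);P=np.eye(3)-np.outer(d,d);A+=P;y+=P@i["xyz"]
    return np.linalg.solve(A,y)
def crop(i,x,y,w,h,s,name): cv2.imwrite(f"pics/{name}.png",cv2.resize(i["color"][y:y+h,x:x+w,::-1],None,fx=s,fy=s,interpolation=cv2.INTER_CUBIC))
E
python3 - <<'E'
from h import *
np.set_printoptions(precision=4,suppress=True)
for n in("scene","top"):
    i=get_image(n);c=i["color"].astype(int);R,G,B=c[...,0],c[...,1],c[...,2]
    hs=cv2.cvtColor(i["color"],cv2.COLOR_RGB2HSV).astype(int)
    g=(hs[...,0]>50)&(hs[...,0]<90)&(hs[...,1]>90)
    for b in blobs(g,300):
        p=np.argwhere(b[2])[:,::-1]; w=onz(i,p,0.010); print(n,"green",b[1],cv2.minAreaRect((w*1000).astype(np.float32)),w.mean(0))
    k=(c.max(-1)<45)
    for b in blobs(k,20):
        if 90<b[0][0]<260 and 100<b[0][1]<260: print(n,"blk",b[0],b[1],onz(i,b[0],0.178))
    r=(R>110)&(G<60)&(B<60)
    for b in blobs(r,50):
        if 90<b[0][0]<260 and 100<b[0][1]<260:print(n,"red",b[0],b[1],onz(i,b[0],.162))
    x,y=(130,110) if n=="scene" else (95,130)
    crop(i,x,y,150,125,4.8,n+"c")
im=[cv2.imread(f"pics/{n}c.png") for n in("scene","top")]
E
```

```text
scene green 1064 ((508.3654479980469, -319.05950927734375), (104.14102935791016, 61.704898834228516), 5.943089008331299) [ 0.5062 -0.3195]
scene blk [153.7625 147.95  ] 80 [[0.5552 0.2345]]
scene blk [170.0933 149.8533] 75 [[0.5654 0.2022]]
scene blk [187.0123 152.0617] 81 [[0.5754 0.1685]]
scene blk [204.0435 154.3043] 69 [[0.5854 0.1348]]
scene blk [220.9394 156.4394] 66 [[0.5954 0.1016]]
scene blk [190.0598 178.9369] 301 [[0.5238 0.1323]]
scene blk [242.85 168.65] 20 [[0.5888 0.0488]]
scene blk [240.5333 184.0222] 45 [[0.5558 0.0372]]
scene blk [151.8621 202.9655] 29 [[0.4467 0.1726]]
scene red [175.3602 141.9042] 261 [[0.5944 0.2105]]
top green 1306 ((509.7567138671875, -317.03070068359375), (106.94905090332031, 61.22737503051758), 5.895755767822266) [ 0.5094 -0.3171]
top blk [197.4889 174.5333] 45 [[0.5957 0.1041]]
top blk [179.4898 179.4898] 49 [[0.5858 0.1374]]
top blk [161.4333 184.6333] 60 [[0.5756 0.1707]]
top blk [143.3651 189.5714] 63 [[0.5658 0.2038]]
top blk [160.6062 201.1375] 160 [[0.5443 0.1709]]
top blk [125.4366 194.662 ] 71 [[0.5558 0.2365]]
top blk [128.9091 202.4091] 22 [[0.5413 0.2293]]
top red [141.846  179.1308] 474 [[0.5893 0.2119]]
```

View pics/topc.png

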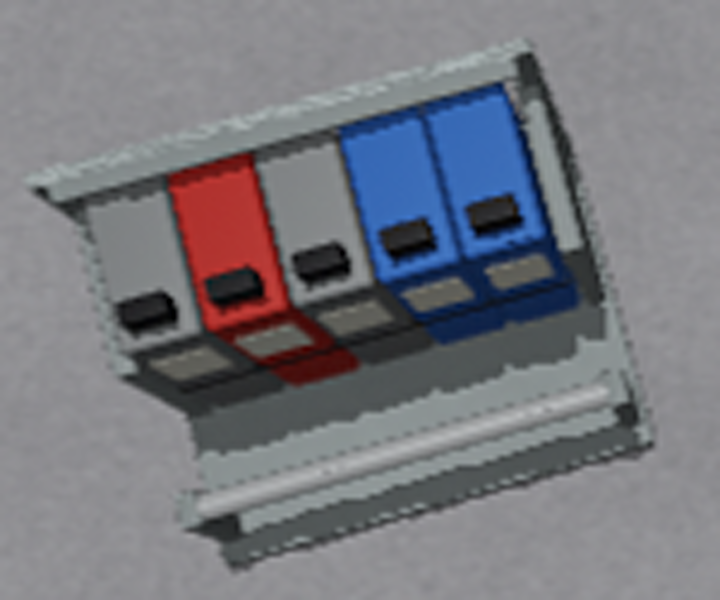

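View pics/scenec.png

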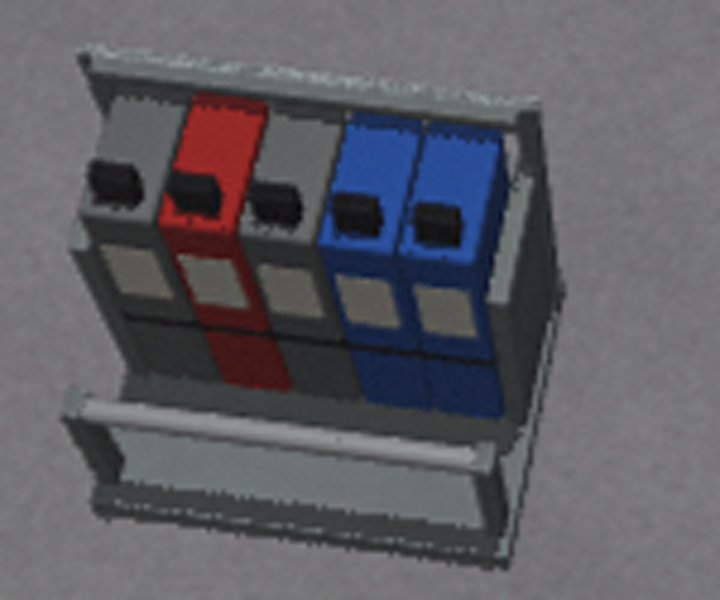

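The top view shows the red case second from the left in the row, with its tab at pixel (143.4, 189.6). The tray lies at (397, 230) with its stop at the far end. In the scene view the tab is at (170, 150), and the two views agree to about 2 mm. The rack's yaw is 16.8° and the tray's is 5.9°.

```bash
python3 -m handwheel '4 -3.5 3 0 0 -7 0.5; 8 -7 5 0 0 -14 0.5; 12 -10 5 0 0 -20 0.5; 15 -12.5 5 0 0 -26 0.5; 18 -15 5 0 0 -32 0.5; 21 -17.5 5 0 0 -38 0.5; 24 -20 5 0 0 -44 0.5; 24 -20 5 0 0 -44 0.5' 40
```

```text
time_s: 0.87
position: [0.4394, 0.311, 0.2812]
tool_rot: [[-0.416, 0.909, 0.0], [0.909, 0.416, -0.0], [-0.0, -0.0, -1.0]]
ft_force: [0.2, 0.4, -0.5]
grip_width: 0.0427
gripper_force: 0.0
```

```bash
python3 -m handwheel '3 -2.6 0 0 0 -4 0.5; 6 -5.2 0 0 0 -8 0.5; 9 -7.7 0 0 0 -8.2 0.5; 12 -10.1 0 0 0 -8.2 0.5; 13 -10.9 -2 0 0 -8.2 0.5; 13 -10.9 -4 0 0 -8.2 0.5; 13 -10.9 -4 0 0 -8.2 0.5; 13 -10.9 -4 0 0 -8.2 0.5'
python3 - <<'E'
from h import *
s=status.observe();print(s["position"],np.degrees(np.arctan2(*s["tool_rot"][1::-1,1])))
i=get_image("scene");crop(i,100,60,190,150,4,"scene1")
E
```

```text
time_s: 1.53
position: [0.5669, 0.2044, 0.2408]
tool_rot: [[-0.289, 0.957, -0.002], [0.957, 0.289, -0.0], [0.0, -0.002, -1.0]]
ft_force: [-0.1, 0.8, 0.6]
grip_width: 0.043
gripper_force: 0.0
[0.56687742 0.20439262 0.24082893] 16.778284770983444
```

View pics/scene1.png

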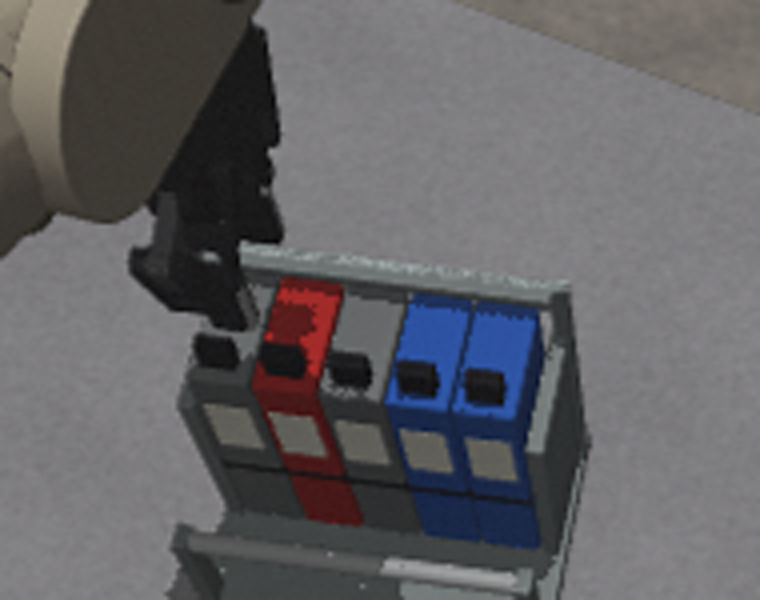

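The fingers are above the red case's tab (crop pixel 283, 360), one in front and one behind. I'll lower them onto it.

```bash
python3 -m handwheel '0 0 -3 0 0 0 0.5; 0 0 -5 0 0 0 0.5; 0 0 -6 0 0 0 0.5; 0 0 -6.8 0 0 0 0.5; 0 0 -7.3 0 0 0 0.5; 0 0 -7.3 0 0 0 0.5' 40;  python3 -m handwheel '0 0 0 0 0 0 0; 0 0 0 0 0 0 0; 0 0 0 0 0 0 0; 0 0 0 0 0 0 0; 0 0 0 0 0 0 0; 0 0 0 0 0 0 0' 40
```

```text
time_s: 2.08
position: [0.5673, 0.2047, 0.1685]
tool_rot: [[-0.289, 0.957, 0.0], [0.957, 0.289, 0.0], [-0.0, 0.0, -1.0]]
ft_force: [-0.3, -0.8, -0.4]
grip_width: 0.0427
gripper_force: 0.0
time_s: 2.58
position: [0.5679, 0.2045, 0.1694]
tool_rot: [[-0.289, 0.957, 0.003], [0.957, 0.289, 0.0], [-0.0, 0.003, -1.0]]
ft_force: [1.0, 1.0, 6.9]
grip_width: 0.0087
gripper_force: 41.6
```

Run:
```python
import numpy as np
for p in [2,4,6,8,10,12,14,16,18,20,22,24,26,28,30,32,33,34]:
    a=np.radians(p);x=12*np.cos(a)-156*np.sin(a)-12;z=156*np.cos(a)+12*np.sin(a)-156
    print(p,np.round([x*.0957,x*.0289,z*.1],2),np.round([.289*p,-.957*p],2))
```

```text
2 [-0.52 -0.16  0.03] [ 0.58 -1.91]
4 [-1.04 -0.32  0.05] [ 1.16 -3.83]
6 [-1.57 -0.47  0.04] [ 1.73 -5.74]
8 [-2.09 -0.63  0.02] [ 2.31 -7.66]
10 [-2.61 -0.79 -0.03] [ 2.89 -9.57]
12 [-3.13 -0.94 -0.09] [  3.47 -11.48]
14 [-3.65 -1.1  -0.17] [  4.05 -13.4 ]
16 [-4.16 -1.26 -0.27] [  4.62 -15.31]
18 [-4.67 -1.41 -0.39] [  5.2  -17.23]
20 [-5.18 -1.56 -0.53] [  5.78 -19.14]
22 [-5.68 -1.71 -0.69] [  6.36 -21.05]
24 [-6.17 -1.86 -0.86] [  6.94 -22.97]
26 [-6.66 -2.01 -1.05] [  7.51 -24.88]
28 [-7.14 -2.16 -1.26] [  8.09 -26.8 ]
30 [-7.62 -2.3  -1.49] [  8.67 -28.71]
32 [-8.09 -2.44 -1.73] [  9.25 -30.62]
33 [-8.32 -2.51 -1.86] [  9.54 -31.58]
34 [-8.54 -2.58 -2.  ] [  9.83 -32.54]
```

```bash
python3 -m handwheel '-0.52 -0.16 0.07 0.58 -1.91 0 0; -1.04 -0.32 0.09 1.16 -3.83 0 0; -1.57 -0.47 0.08 1.73 -5.74 0 0; -2.09 -0.63 0.06 2.31 -7.66 0 0; -2.61 -0.79 0.01 2.89 -9.57 0 0; -2.61 -0.79 0.01 2.89 -9.57 0 0' 60
python3 - <<'E'
from h import *
i=get_image("scene");crop(i,100,60,190,150,4,"scene2")
E
```

```text
time_s: 3.08
position: [0.5399, 0.1963, 0.1688]
tool_rot: [[-0.289, 0.943, 0.167], [0.957, 0.284, 0.05], [0.0, 0.175, -0.985]]
ft_force: [1.4, 0.3, 1.1]
grip_width: 0.0076
gripper_force: 60.4
```

View pics/scene2.png

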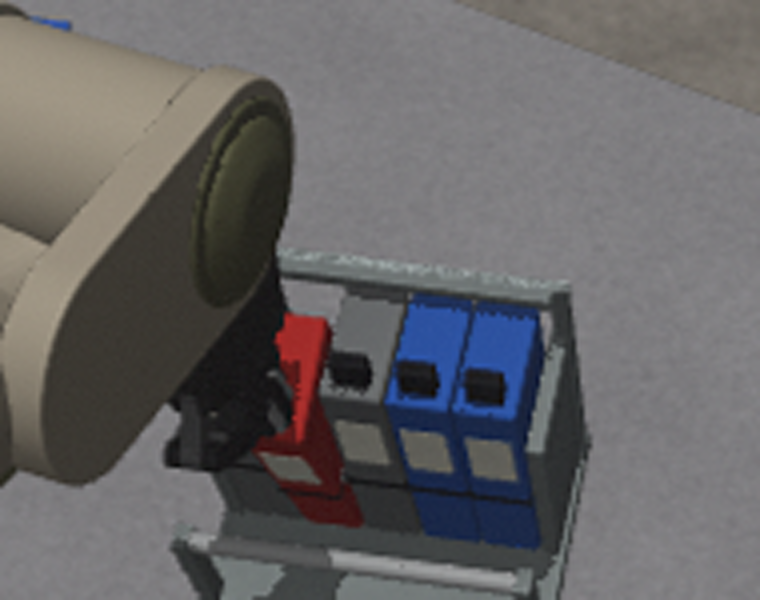

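The red case is tipping forward (top edge at crop pixel 300, 330) and its neighbours are still standing. I'll carry on along the arc.

```bash
python3 -m handwheel '-1.04 -0.31 -0.14 1.16 -3.83 0 0; -2.06 -0.62 -0.36 2.31 -7.66 0 0; -3.07 -0.92 -0.66 3.47 -11.48 0 0; -3.81 -1.15 -0.92 4.34 -14.35 0 0; -4.53 -1.37 -1.23 5.2 -17.23 0 0; -5.01 -1.51 -1.46 5.78 -19.14 0 0; -5.48 -1.65 -1.7 6.36 -21.05 0 0; -5.48 -1.65 -1.7 6.36 -21.05 0 0' 60
```

```text
time_s: 3.8
position: [0.4852, 0.1799, 0.1507]
tool_rot: [[-0.289, 0.813, 0.506], [0.957, 0.245, 0.154], [0.001, 0.528, -0.849]]
ft_force: [-2.2, 0.1, 4.3]
grip_width: 0.0081
gripper_force: 61.0
```

```bash
python3 -m handwheel '0 0 0 0 0 0 0.4; 0 0 0 0 0 0 0.4; 0 0 0 0 0 0 0.4; 0 0 0 0 0 0 0.4; -0.5 -0.15 0.85 0 0 0 0.4; -1.5 -0.45 2.5 0 0 0 0.4; -3.1 -0.93 5.1 0 0 0 0.4; -5 -1.5 8.5 0 0 0 0.4'
python3 - <<'E'
from h import *
a=get_image("scene");b=get_image("top")
crop(a,100,60,190,150,4,"s3");crop(b,80,120,190,150,4,"t3")
cv2.imwrite("pics/st3.png",np.hstack([cv2.resize(cv2.imread(f"pics/{n}.png"),(400,316)) for n in("s3","t3")]))
E
```

```text
time_s: 4.47
position: [0.435, 0.1647, 0.2362]
tool_rot: [[-0.289, 0.814, 0.503], [0.957, 0.245, 0.153], [0.001, 0.526, -0.85]]
ft_force: [0.6, -0.6, 1.1]
grip_width: 0.0342
gripper_force: 0.0
```

View pics/st3.png

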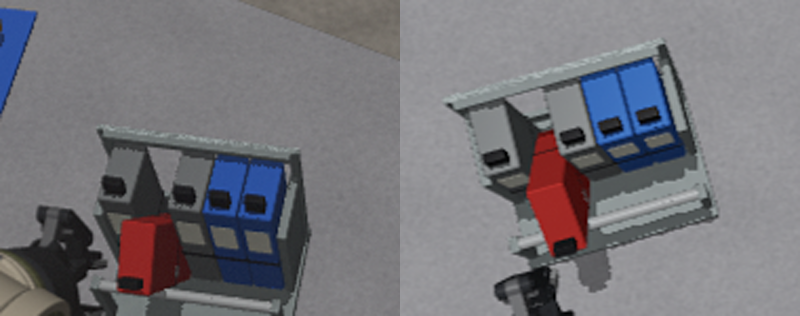

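In the left half (scene view) the red case leans on the rail with its tab at about (131, 284), and the others are upright. I'll work out the second grasp.

```bash
cat > tgt.py <<'E'
from h import *
from scipy.spatial.transform import Rotation as Ro
np.set_printoptions(precision=3,suppress=True)
yw=np.radians(16.8); X=np.array([np.cos(yw),np.sin(yw),0]);Y=np.array([-np.sin(yw),np.cos(yw),0]);Z=np.array([0,0,1.])
P=np.array([.5555,.201,.012])
def pose(th,s,d=.035,sgn=1):
    up=-np.sin(th)*X+np.cos(th)*Z; dp=np.cos(th)*X+np.sin(th)*Z
    y=sgn*Y; return P+up*s+dp*d, np.c_[np.cross(y,-up),y,-up]
def rel(p,R):
    s=status.observe(); r=Ro.from_matrix(R@s["tool_rot"].T)
    return (p-s["position"])*100, r.as_rotvec(degrees=True)
E
python3 - <<'E'
from tgt import *
s=status.observe();print(s["q"])
for g in(1,-1):
    for t in(.104,.23): print(g,t,pose(.6,t)[0],*rel(*pose(.6,t,sgn=g)))
I={n:get_image(n) for n in("scene","top")}
for n,i in I.items():
    c=i["color"];k=(c.max(-1)<45)
    for b in blobs(k,20):
        if 90<b[0][0]<260 and 140<b[0][1]<260:
            q=onz(i,b[0],.145)[0]; print(n,b[0],b[1],q,"rack", (q-P[:2])@X[:2],(q-P[:2])@Y[:2])
E
```

```text
[  1.481   0.629 107.709  12.37   40.75  -22.506]
1 0.104 [0.527 0.192 0.118] [  9.107   2.755 -12.421] [-46.952 -15.635  75.112]
1 0.23 [0.459 0.172 0.222] [ 2.296  0.698 -2.021] [-46.952 -15.635  75.112]
-1 0.104 [0.527 0.192 0.118] [  9.107   2.755 -12.421] [ 48.035  12.847 -75.117]
-1 0.23 [0.459 0.172 0.222] [ 2.296  0.698 -2.021] [ 48.035  12.847 -75.117]
scene [170.266 151.361] 274 [0.578 0.217] rack 0.02592709945757165 0.008953216329575155
scene [153.744 147.949] 78 [0.57  0.253] rack 0.02912995258496917 0.04551841372382566
scene [187.253 152.133] 75 [0.591 0.184] rack 0.0292580439880147 -0.026875229366506985
scene [204.121 154.364] 66 [0.602 0.149] rack 0.0290230440917347 -0.06316564835669335
scene [220.939 156.439] 66 [0.612 0.115] rack 0.029146206342590127 -0.09912753492445268
scene [117.75 160.5 ] 20 [0.512 0.305] rack -0.01184648753161167 0.11190760324282142
scene [123.124 207.75 ] 1871 [0.424 0.235] rack -0.11629698733691729 0.0701829279738567
scene [204.716 180.33 ] 88 [0.547 0.118] rack -0.03182524625072731 -0.07736301609378249
scene [161.75  194.339] 56 [0.482 0.181] rack -0.07596086740085028 0.001626119379986607
scene [151.968 203.29 ] 31 [0.457 0.188] rack -0.09839263969113513 0.015999957889967945
top [137.849 177.26 ] 73 [0.597 0.224] rack 0.04614623818147587 0.010515065648361683
top [198.462 175.654] 26 [0.601 0.107] rack 0.01650809471984973 -0.10324716294488687
top [180.885 180.538] 26 [0.591 0.141] rack 0.016598006135357602 -0.06793709058316869
top [135.542 188.292] 24 [0.575 0.228] rack 0.02612281647558009 0.020043317506707993
top [161.558 184.635] 52 [0.582 0.178] rack 0.019146767727130545 -0.02994290163446081
top [125.379 194.636] 66 [0.562 0.247] rack 0.01941699962498207 0.04179086249494913
top [173.657 199.086] 35 [0.554 0.153] rack -0.015019723237837627 -0.04524346396618067
top [158.171 237.026] 76 [0.48 0.18] rack -0.07803791451686963 0.0015355582566918616
```

```bash
sed -i 's/.5555,.201,/.5551,.2024,/' tgt.py; python3 -m handwheel '0 0 0 3.7 1 -5.8 0.7; 0 0 0 7.5 2 -11.7 0.7; 0 0 0 11.2 3 -17.5 0.7; 0 0 0 14.9 4 -23.4 0.7; 0.5 0.2 0 18.7 5 -29.2 0.7; 1 0.4 0 22.4 6 -35.1 0.7; 1.5 0.6 0 26.2 7 -40.9 0.7; 2 0.8 0 29.9 8 -46.8 0.7' 60
python3 - <<'E'
from tgt import *
print(status.observe()["q"],*rel(*pose(.6,.2,sgn=-1)))
E
```

```text
time_s: 5.33
position: [0.4565, 0.1731, 0.2349]
tool_rot: [[0.503, 0.689, 0.522], [0.729, -0.663, 0.173], [0.465, 0.293, -0.836]]
ft_force: [0.7, 0.3, -0.8]
grip_width: 0.0598
gripper_force: 0.0
[  1.974   3.373 106.515  14.29   38.73   32.749] [ 1.811  0.501 -3.81 ] [ 17.463   4.452 -28.278]
```

```bash
python3 -m handwheel '0 0 0 3.5 0.9 -5.7 0.7; 0 0 0 7 1.8 -11.3 0.7; 0 0 0 10.5 2.7 -17 0.7; 0 0 0 14 3.6 -22.6 0.7; 0 0 0 17.5 4.5 -28.3 0.7; 0 0 0 17.5 4.5 -28.3 0.7; 1.8 0.5 -3.8 17.5 4.5 -28.3 0.7; 1.8 0.5 -3.8 17.5 4.5 -28.3 0.7' 60
python3 - <<'E'
from tgt import *
print(status.observe()["q"],*rel(*pose(.6,.2,sgn=-1)),*rel(*pose(.6,.104,sgn=-1)))
b=get_image("top");crop(b,80,120,190,150,4,"t4")
E
```

```text
time_s: 6.0
position: [0.4743, 0.178, 0.1923]
tool_rot: [[0.792, 0.296, 0.534], [0.248, -0.955, 0.161], [0.558, 0.004, -0.83]]
ft_force: [-0.6, -0.2, -1.6]
grip_width: 0.0602
gripper_force: 0.0
[  3.181   8.761 109.091  15.309  29.885  64.813] [0.036 0.014 0.458] [ 0.377 -0.381 -0.393] [ 5.225  1.581 -7.466] [ 0.377 -0.381 -0.393]
```

View pics/t4.png

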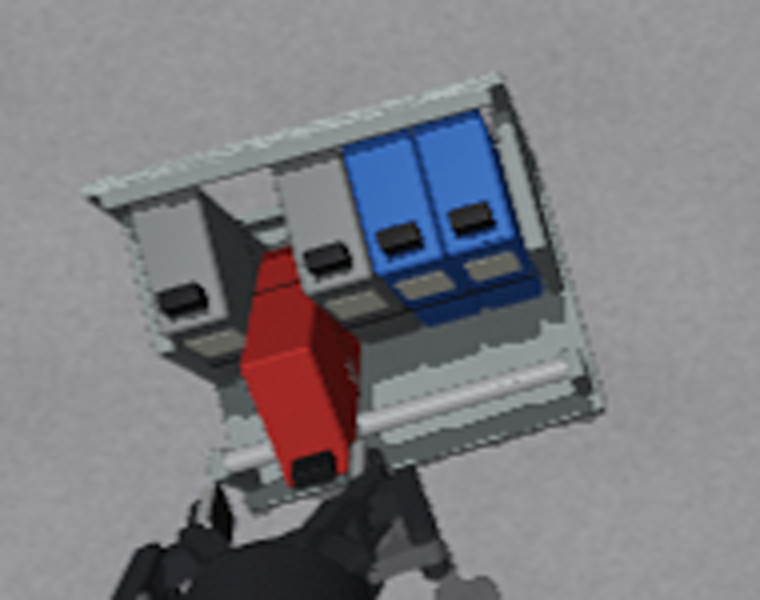

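The leaning case has its tab at crop pixel (313, 467) and lies between the open fingers at (222, 510) and (365, 465), allowing for parallax. I'll descend along its axis.

```bash
python3 -m handwheel '0 0 0 0.4 -0.4 -0.4 0.7; 0.9 0.25 -1.3 0.4 -0.4 -0.4 0.7; 1.8 0.5 -2.6 0.4 -0.4 -0.4 0.7; 2.7 0.8 -3.9 0.4 -0.4 -0.4 0.7; 3.1 0.95 -4.5 0.4 -0.4 -0.4 0.7;3.1 0.95 -4.5 0.4 -0.4 -0.4 0.7' 60
python3 - <<'E'
from tgt import *
print(*rel(*pose(.6,.104,sgn=-1)))
E
```

```text
time_s: 6.55
position: [0.5054, 0.1876, 0.1534]
tool_rot: [[0.785, 0.287, 0.549], [0.235, -0.958, 0.164], [0.573, -0.0, -0.82]]
ft_force: [-1.0, -0.1, 0.2]
grip_width: 0.0602
gripper_force: 0.0
[ 2.111  0.618 -3.583] [-0.171  0.547  0.131]
```

```bash
python3 -m handwheel '0.7 0.2 -1.2 0 0 0 0.7; 1.4 0.4 -2.3 0 0 0 0.7; 1.8 0.5 -3 0 0 0 0.7; 2.1 0.6 -3.4 0 0 0 0.7; 2.1 0.6 -3.4 0 0 0 0.7' 60; python3 -m handwheel '0 0 0 0 0 0 0.2; 0 0 0 0 0 0 0.2; 0 0 0 0 0 0 0.2; 0 0 0 0 0 0 0.2; 0 0 0 0 0 0 0.2' 60
python3 - <<'E'
from tgt import *
print(*rel(*pose(.6,.104,sgn=-1)))
E
```

```text
time_s: 6.97
position: [0.5264, 0.1936, 0.1195]
tool_rot: [[0.785, 0.286, 0.549], [0.235, -0.958, 0.164], [0.573, -0.0, -0.82]]
ft_force: [-0.7, -0.2, -0.8]
grip_width: 0.0596
gripper_force: 0.0
time_s: 7.38
position: [0.5264, 0.1934, 0.1202]
tool_rot: [[0.785, 0.286, 0.55], [0.234, -0.958, 0.164], [0.574, 0.0, -0.819]]
ft_force: [-3.7, -2.3, 7.1]
grip_width: 0.0335
gripper_force: 59.7
[ 0.012  0.035 -0.256] [-0.182  0.634  0.176]
```

```bash
python3 -m handwheel '0 0 0 0 0 0 0.2; 0 0 0 0 0 0 0.2; -0.4 -0.12 0.9 0 0 0 0.2; -0.8 -0.24 1.8 0 0 0 0.2; -1.35 -0.4 3.1 0 0 0 0.2; -1.9 -0.58 4.5 0 0 0 0.2; -2.5 -0.75 5.9 0 0 0 0.2; -3.1 -0.93 7.2 0 0 0 0.2' 90; python3 -m handwheel '-0.7 -0.2 1.5 0 0 0 0.2; -1.4 -0.4 3 0 0 0 0.2; -2.1 -0.6 4.6 0 0 0 0.2; -2.8 -0.85 6.5 0 0 0 0.2; -3.5 -1.1 8.5 0 0 0 0.2; -4 -1.2 9.5 0 0 0 0.2; -4 -1.2 9.5 0 0 0 0.2'
python3 - <<'E'
from tgt import *
s=status.observe();print(s["q"])
a=get_image("scene");b=get_image("top")
cv2.imwrite("pics/st5.png",np.hstack([cv2.resize(i["color"][40:340,40:340,::-1],(400,400)) for i in(a,b)]))
E
```

```text
time_s: 8.05
position: [0.494, 0.184, 0.1922]
tool_rot: [[0.786, 0.286, 0.548], [0.235, -0.958, 0.164], [0.572, -0.0, -0.82]]
ft_force: [-0.5, 0.3, -5.1]
grip_width: 0.0333
gripper_force: 90.2
time_s: 8.63
position: [0.4543, 0.172, 0.2889]
tool_rot: [[0.784, 0.286, 0.552], [0.234, -0.958, 0.164], [0.575, 0.001, -0.818]]
ft_force: [0.9, 0.3, -4.3]
grip_width: 0.0331
gripper_force: 90.7
[  2.245  -0.829 101.768  11.51   45.352  69.999]
```

View pics/st5.png

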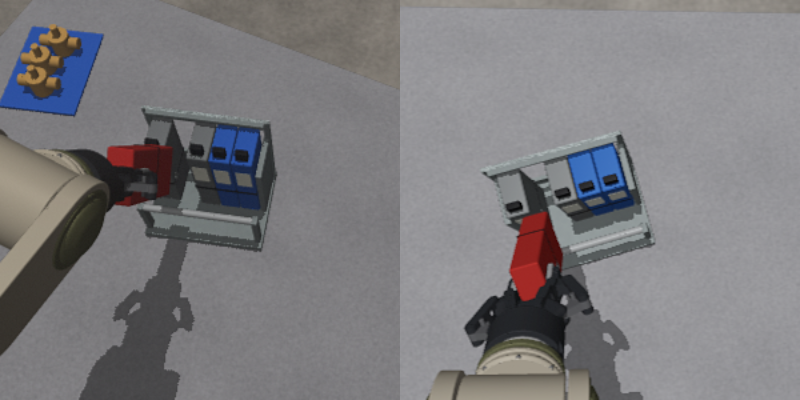

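The case is free of the rack, and the other four are standing. Next I'll raise it, carry it across and turn it upright.

```bash
cat >> tgt.py <<'E'
ty=np.radians(5.9);TX=np.array([np.cos(ty),np.sin(ty),0]);TY=np.array([-np.sin(ty),np.cos(ty),0])
TO=np.array([.529,-.316,.010])
TR=np.c_[np.cross(-TY,-Z),-TY,-Z]
def tray(dx,h): return TO+TX*(dx+.0015)+Z*(.106+h), TR
E
python3 -m handwheel '0 0 3 0 0 0 0.2; 0 0 6 0 0 0 0.2; -0.5 -3 7 0 0 0 0.2; -0.5 -6 7 0 0 0 0.2; -0.5 -10 7 0 0 0 0.2; -0.5 -14 7 0 0 0 0.2; -0.5 -18 7 0 0 0 0.2; -0.5 -22 7 0 0 0 0.2'
python3 - <<'E'
from tgt import *
print(status.observe()["q"],*rel(*tray(-.015,.12)))
E
```

```text
time_s: 9.4
position: [0.4496, -0.0496, 0.3553]
tool_rot: [[0.786, 0.286, 0.548], [0.234, -0.958, 0.165], [0.572, -0.002, -0.82]]
ft_force: [1.4, 0.2, -4.3]
grip_width: 0.0334
gripper_force: 91.4
[-38.015  -5.605  94.813  29.522  71.409  30.674] [  6.601 -26.775 -11.927] [ -6.899  34.249 -10.343]
```

```bash
python3 -m handwheel '1 -3 0 -1 4.9 -1.5 0.2; 2 -6 0 -2 9.8 -3 0.2; 3 -9 0 -3 14.7 -4.4 0.2; 4 -12.5 0 -4 19.6 -5.9 0.2; 5 -16 -1 -5 24.5 -7.4 0.2; 6 -19.5 -2 -6 29.4 -8.9 0.2; 6.6 -23 -4 -6.9 34.2 -10.3 0.2; 6.6 -26 -6 -6.9 34.2 -10.3 0.2'; python3 -m handwheel '0 -0.8 -3 0 0 0 0.2; 0 -0.8 -6 0 0 0 0.2; 0 -0.8 -6 0 0 0 0.2; 0 -0.8 -6 0 0 0 0.2'
python3 - <<'E'
from tgt import *
print(status.observe()["q"],*rel(*tray(-.015,.12)))
E
```

```text
time_s: 10.07
position: [0.5185, -0.3097, 0.2928]
tool_rot: [[0.994, 0.105, -0.003], [0.105, -0.994, 0.0], [-0.003, -0.001, -1.0]]
ft_force: [0.7, 0.3, -5.3]
grip_width: 0.0332
gripper_force: 91.5
time_s: 10.4
position: [0.5161, -0.3155, 0.2347]
tool_rot: [[0.995, 0.104, -0.001], [0.104, -0.995, 0.003], [-0.001, -0.003, -1.0]]
ft_force: [0.5, 0.6, -3.1]
grip_width: 0.0333
gripper_force: 91.6
[-42.668  27.362  64.588   0.065  88.197  41.338] [-0.05  -0.19   0.127] [-0.148 -0.064 -0.092]
```

```bash
python3 -m handwheel '0 -0.2 -3 0 0 0 0.2; 0 -0.2 -6 0 0 0 0.2; 0 -0.2 -8.5 0 0 0 0.2; 0 -0.2 -9.5 0 0 0 0.2; 0 -0.2 -9.5 0 0 0 0.2'
python3 - <<'E'
from tgt import *
print(*rel(*tray(0,0)))
a=get_image("scene");b=get_image("top")
for n,i in(("s6",a),("t6",b)): crop(i,330,180,120,160,3.3,n)
cv2.imwrite("pics/st6.png",np.hstack([cv2.imread(f"pics/{n}.png") for n in("s6","t6")]))
E
```

```text
time_s: 10.82
position: [0.5164, -0.3174, 0.141]
tool_rot: [[0.994, 0.105, 0.001], [0.105, -0.994, 0.001], [0.001, -0.0, -1.0]]
ft_force: [-0.0, 0.5, -4.3]
grip_width: 0.0332
gripper_force: 91.7
[ 1.406  0.155 -2.503] [-0.032  0.059 -0.13 ]
```

View pics/st6.png

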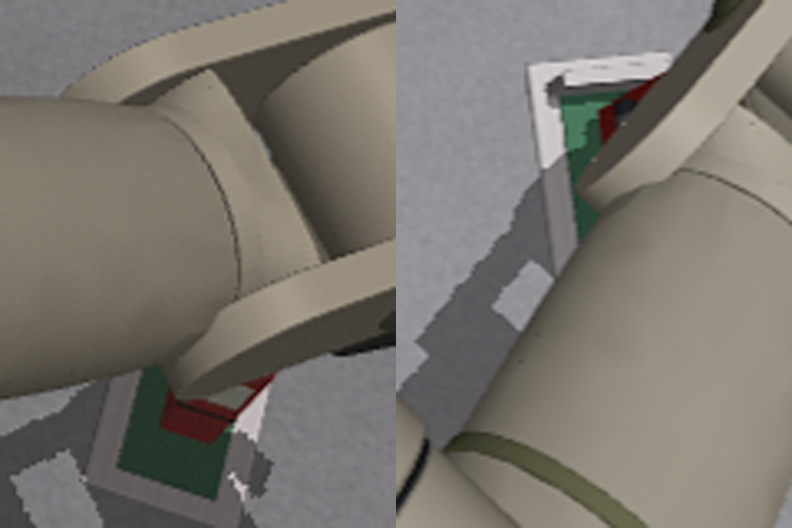

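The arm hides most of it. In the scene half the case's front lower edge runs from crop (165, 428) to (212, 442), over the pad's middle. I'll check the offset by rays.

Run:
```python
from tgt import *
i=get_image("scene")
for z in(.030,.035):
    for u in((165,428),(212,442)):
        q=onz(i,[330+u[0]/3.3,180+u[1]/3.3],z)[0]-TO[:2]; print(z,"case rel target: x",q@TX[:2],"y",q@TY[:2])
for u in((117,467),(215,500)):
    q=onz(i,[330+u[0]/3.3,180+u[1]/3.3],.01)[0]-TO[:2]; print("pad",q@TX[:2],q@TY[:2])
```

```text
0.03 case rel target: x -0.04555297954987277 y 0.009927311307879064
0.03 case rel target: x -0.0445071653618333 y -0.019904313137860577
0.035 case rel target: x -0.04702418326897394 y 0.010606422356311963
0.035 case rel target: x -0.045983898636834296 y -0.019067472698449675
pad -0.07380886749799008 0.029906340033038874
pad -0.07366877860276265 -0.03339754905003912
```

```bash
python3 -m handwheel '0 0.1 -1 0 0 0 0.2; 0 0.1 -1.8 0 0 0 0.2; 0 0.1 -2.1 0 0 0 0.2; 0 0.1 -2.3 0 0 0 0.2; 0 0.1 -2.3 0 0 0 0.2; 0 0.1 -2.3 0 0 0 0.2' 60; python3 -m handwheel '0 0 -0.1 0 0 0 0.2; 0 0 -0.2 0 0 0 0.2; 0 0 -0.2 0 0 0 0.2'
```

```text
time_s: 11.47
position: [0.5165, -0.3169, 0.1185]
tool_rot: [[0.995, 0.105, 0.002], [0.105, -0.995, -0.001], [0.002, 0.001, -1.0]]
ft_force: [0.2, -0.3, -3.6]
grip_width: 0.0331
gripper_force: 91.9
time_s: 11.72
position: [0.5165, -0.3171, 0.1178]
tool_rot: [[0.995, 0.105, 0.003], [0.105, -0.995, -0.002], [0.003, 0.002, -1.0]]
ft_force: [-2.6, 1.2, 6.1]
grip_width: 0.033
gripper_force: 93.1
```

```bash
python3 -m handwheel '0.2 0 0.1 0 0 0 0.2; 0.4 0.04 0.1 0 0 0 0.2; 0.6 0.06 0.1 0 0 0 0.2; 0.7 0.07 0.1 0 0 0 0.2; 0.8 0.08 0.1 0 0 0 0.2; 0.8 0.08 0.1 0 0 0 0.2'; python3 -m handwheel '0.1 0.01 0 0 0 0 0.2; 0.2 0.02 0 0 0 0 0.2; 0.2 0.02 0 0 0 0 0.2'; python3 -m handwheel '0.1 0.01 0 0 0 0 0.2; 0.2 0.02 0 0 0 0 0.2; 0.2 0.02 0 0 0 0 0.2'
```

```text
time_s: 12.22
position: [0.5247, -0.3163, 0.1179]
tool_rot: [[0.995, 0.105, 0.003], [0.105, -0.995, -0.001], [0.003, 0.002, -1.0]]
ft_force: [-2.4, -1.0, 4.0]
grip_width: 0.033
gripper_force: 93.0
time_s: 12.47
position: [0.5264, -0.3161, 0.1179]
tool_rot: [[0.995, 0.105, 0.002], [0.105, -0.995, -0.001], [0.002, 0.002, -1.0]]
ft_force: [-4.6, -1.4, 6.1]
grip_width: 0.0333
gripper_force: 93.3
time_s: 12.72
position: [0.5287, -0.3158, 0.1179]
tool_rot: [[0.995, 0.105, 0.003], [0.105, -0.995, -0.001], [0.003, 0.002, -1.0]]
ft_force: [-2.8, -1.3, 4.7]
grip_width: 0.0331
gripper_force: 93.2
```

```bash
python3 -m handwheel '0.1 0.01 0 0 0 0 0.2; 0.2 0.02 0 0 0 0 0.2; 0.2 0.02 0 0 0 0 0.2'; python3 -m handwheel '0.1 0.01 0 0 0 0 0.2; 0.15 0.02 0 0 0 0 0.2; 0.15 0.02 0 0 0 0 0.2'
```

```text
time_s: 12.97
position: [0.5303, -0.3157, 0.1179]
tool_rot: [[0.995, 0.105, 0.002], [0.105, -0.995, -0.001], [0.002, 0.002, -1.0]]
ft_force: [-5.4, -0.7, 6.5]
grip_width: 0.0333
gripper_force: 93.5
time_s: 13.22
position: [0.531, -0.3156, 0.118]
tool_rot: [[0.995, 0.104, 0.0], [0.104, -0.995, -0.001], [0.0, 0.001, -1.0]]
ft_force: [-9.8, -2.3, 8.8]
grip_width: 0.0333
gripper_force: 93.6
```

```bash
python3 -m handwheel '0 0 0 0 0 0 0.5; 0 0 0 0 0 0 0.6; 0 0 0 0 0 0 0.6; 0 0 0 0 0 0 0.6; 0 0 1 0 0 0 0.6; 0 0 3 0 0 0 0.6; 0 0 6 0 0 0 0.6; 0 0 10 0 0 0 0.6'; python3 -m handwheel '0 0 4 0 0 0 0.6; -4 2 6 0 0 0 0.6; -8 5 6 0 0 0 0.6; -12 8 6 0 0 0 0.6; -14 12 6 0 0 0 0.6; -16 15 6 0 0 0 0.6; -18 18 6 0 0 0 0.6; -18 18 6 0 0 0 0.6'
python3 - <<'E'
from tgt import *
a=get_image("scene");b=get_image("top")
for n,i in(("s7",a),("t7",b)):
    x,y=(330,200) if n=="s7" else (350,160)
    crop(i,x,y,120,140,3.3,n)
    hs=cv2.cvtColor(i["color"],cv2.COLOR_RGB2HSV).astype(int)
    c=i["color"].astype(int);k=c.max(-1)<45
    for bb in blobs(k,20):
        if 350<bb[0][0]<430 and 150<bb[0][1]<320:
            q=onz(i,bb[0],.172)[0]-TO[:2];print(n,bb[0],bb[1],"tab x",q@TX[:2],"y",q@TY[:2])
cv2.imwrite("pics/st7.png",np.hstack([cv2.imread(f"pics/{n}.png") for n in("s7","t7")]))
E
```

```text
time_s: 13.88
position: [0.5312, -0.3145, 0.2171]
tool_rot: [[0.995, 0.105, -0.001], [0.105, -0.995, 0.003], [-0.001, -0.003, -1.0]]
ft_force: [0.1, -0.4, 0.3]
grip_width: 0.051
gripper_force: 0.0
time_s: 14.55
position: [0.3491, -0.1315, 0.2783]
tool_rot: [[0.994, 0.106, 0.003], [0.106, -0.994, -0.0], [0.003, 0.001, -1.0]]
ft_force: [0.4, -0.7, 0.4]
grip_width: 0.0512
gripper_force: 0.0
s7 [404.654 281.897] 78 tab x -0.023662275537852516 y -0.0005878654099824273
t7 [420.75 224.7 ] 60 tab x -0.023891847396051984 y 0.0015320340991577092
```

View pics/st7.png

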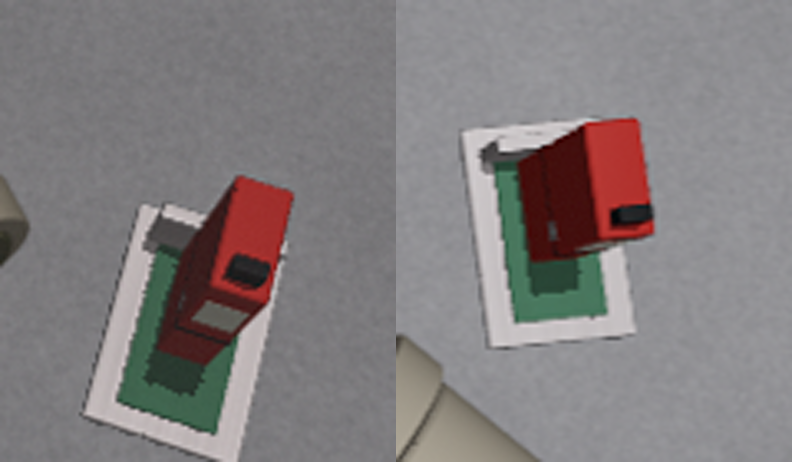

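The case stands upright on the pad against the stop, with its tab within 1–2 mm of where it should be in both views. I'll check the row by numbers only, then hand in.

Run:
```python
from h import *
from rig import env
np.set_printoptions(precision=1,suppress=True)
for n in("scene","top"):
    i=get_image(n)
    print(n,[b[0] for b in blobs(i["color"].max(-1)<45,40) if 100<b[0][0]<260 and 140<b[0][1]<198 and b[1]<100])
print(env.close_job())
```

```text
scene [array([153.7, 147.9]), array([187.3, 152.1]), array([204.2, 154.4]), array([220.9, 156.4]), array([198.4, 181.1])]
top [array([197.6, 174.6]), array([179.7, 179.5]), array([161.5, 184.7]), array([172.1, 196.2]), array([125.4, 194.7])]
the job is handed in; nothing more can be done
None
```

I tipped the red case onto the rail, let go, took it again by its sides and stood it upright on the pad against the back stop; I handed the job in at about 15 s with the other four cases in place by the camera check, though I viewed 11 pictures, one over the limit of 10.

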